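# Ratchet the shaker's rack clamp tight, then start it from the guarded button

## Task

First tighten the clamp that holds the blue tube rack on the shaker: work the red-knobbed ratchet lever back and forth between its two posts (swings clockwise seen from above tighten, the way back runs free) until the screw is fully tight. Then flip up the hinged guard on the start box until it stays open by itself, and press the green button beneath it all the way down. Leave the guard open and do not disturb the rack, the vials or anything else standing about.

Things in the scene. Friction and masses are not known exactly. Their poses are not given: they have to be found in the camera images.
- clamp_pivot (a point): Centre of the black ratchet head's top (72 mm wide, 130 mm above the table), on the clamp screw's upright axis. Axes as the fixed white shaker's: +x from its front to the rack. Its platform, 88 mm up, reaches from here 130 mm to -x, 170 to +x, 120 to each side. Two 12 mm stop posts, tops 140 mm up, stand 49 mm to -x and 50 mm to +y and -y. The rack's tubes reach 150 mm up.
- lever_knob (a point): Centre of the red upright cylindrical knob on the end of the ratchet lever: 22 mm diameter, from 124 to 160 mm above the table, 115 mm from the clamp axis. The flat steel lever below it is 16 mm wide, its top 129 mm above the table. The knob can be pushed sideways from either side, straddled or pinched.
- ratchet_lever (a joint): Lever angle in rad: 0 when it points along the shaker's -x, growing clockwise seen from above (knob towards the shaker's +y); the posts stop it at -0.6 and +0.6. Growing, it turns the screw along (about 3 N at the knob) after at most 0.2 rad of lost motion; shrinking, it clicks back and the screw stays. It stays where it is left.
- clamp_screw (a joint): Turn of the clamp screw in rad, clockwise seen from above (brass centre with a red mark in the ratchet head). It stops hard at 3.0: fully tight, the lever then goes no further clockwise. It can be turned only through the lever.
- clamp_foot_tip (a point): Underside of the free end of the green clamp bar (52 mm wide), which comes straight down as the screw turns, 2.33 mm per rad; fully tight it lies just on the 6 mm thick front flange of the rack's base, 95 mm above the table.
- guard_hinge (a point): Middle of the guard's hinge axis, 62 mm above the table, near the back edge of the fixed white start box (130 x 110 x 60 mm). Axes are the box's: +x from the front of the box to the hinge, y along the hinge axis, z up. The guard extends 76 mm to -x of it when shut.
- guard_fin (a point): Centre of the red upright grip fin on the guard's top at the front edge: 14 mm long (x), 20 wide (y), 30 tall. The guard is a light clear shell, 76 x 60 x 26 mm, open below, front wall red. Shut, the shell's top is 88 mm and the fin's 118 mm above the table. Pinched across its width (y) and led along an arc about the hinge, the fin turns between the fingers as the guard swings up.
- guard (a joint): Guard angle in rad: 0 shut, 2.1 fully open, leaning back beyond the hinge. Under about 1.1 it falls shut by itself, over that it falls open and stays.
- button_top (a point): Centre of the top of the round green start button, 26 mm diameter, 74 mm above the table when not pressed, 40 mm to -x of the hinge, under the guard.
- start_button (a joint): Travel of the sprung button in m: 0 up, 0.006 all the way down (about 5 N); it springs back.
- tube_rack: Blue tube rack, loose on the shaker's platform under the clamp bar, 115 x 170 mm, 62 mm tall with its capped tubes; origin at the centre of its underside. Leave alone.
- vial_a: Small amber vial, 26 mm diameter, 50 mm tall, loose on the platform on the shaker's +y side; origin under its centre. Leave alone.
- vial_b: Small amber vial like the other, on the shaker's -y side. Leave alone.
- bottle_a: White reagent bottle with green cap and white label, 68 mm diameter, 160 mm tall; origin under its centre. Leave alone.
- flask: Green glass conical flask, 84 mm diameter, 130 mm tall; origin under its centre. Leave alone.
There are look-alikes about, which are no part of the job. Leave any purple look-alike of the part that bears guard_hinge alone.

How it is judged:
On the way, in this order (a step that is already met when the one before it is completed fails the run):
1. the clamp screw is turned fully tight (value of joint clamp_screw above 2.85 rad), for 0.2 s.
2. the guard is flipped open and stays (value of joint guard above 1.7 rad), for 0.2 s.
3. the green button is pressed down (value of joint start_button above 0.0045 m).
At the end, for the whole second after the job is handed in: The clamp screw stands within 0.15 rad of fully tight, the guard stays open beyond 1.7 rad, and the button has been pressed to within 1.5 mm of its full travel, after the other two, and let go (value of joint clamp_screw above 2.85 rad and value of joint guard above 1.7 rad and value of joint start_button below 0.002 m); the robot touches nothing.
It fails at once if the rack or a vial is shifted by more than 20 mm (distance of any of tube_rack, vial_a, vial_b from where it was at the start of the episode above 0.02 m).
It fails at once if the bottle or the flask is shifted by more than 30 mm (distance of any of bottle_a, flask from where it was at the start of the episode above 0.03 m).
It fails at once if the button is pressed before the clamp is tight (value of joint start_button above 0.003 m and value of joint clamp_screw below 2.85 rad).
It also fails if it takes over 72 s, if anything falls off the work surface, if the arm or the gripper's body presses on something with over 40 N, if the wrist force passes 120 N, or if a joint passes its speed limit or range.

## Robot

A 7-joint arm with a two-finger parallel gripper is mounted at the origin on the work surface. World frame = base frame: x ahead of the robot, y to its left, z up, the work surface at z = 0. Lengths are in m, angles in rad, forces in N, time in s.
With the tool pointing down it reaches from about 0.4 to 0.85 m from the base axis. Payload 4.5 kg.
Tool frame: the origin (TCP) lies on the centre line of the jaws, within the pads' length; the fingertips stand r.tip_reach ahead of it and the grasp point (between the pads) lies 3 mm ahead of it (r.tip_reach is the distance from the TCP to the fingertips, in m); z points along the fingers, y is the line along which they close (so a half turn about z gives the same grasp; the last joint's range is limited). The gripper opens to 88 mm and grips with 3 to 60 N. Pads are 18 mm wide; open, the fingers measure 123 mm over their backs; the gripper's body (75 mm by 187 mm) begins 45 mm behind the grasp point.
Start: joints at [1.232, 0.689, -0.195, 1.565, 0.157, 0.902, -0.215], TCP at [0.228, -0.582, 0.261] pointing down, gripper open.
Joint ranges: [-3.01, 3.01], [-0.46, 2.08], [-1.47, 1.51], [0.13, 2.56], [-1, 4.14], [0.04, 2.09], [-2.66, 2.66]. Speed limits (rad/s): [2.57, 2.57, 3.14, 3.14, 3.14, 3.14, 3.14].

## Interface

Orientations are given as a unit quaternion [x, y, z, w].
In Python, from plant import readout, eyes, ticket, r gives the robot as it stands. The module is installed in compiled form; this text tells all that it offers.
- The arm moves only by the tool carry_out, never from a script. Its argument "motion" is a list that holds one entry, the list of rows, each a list of 7 numbers: the shift along the tool's x, y, z in mm, then the turn, a rotation vector about the tool's x, y, z in rad, then the opening in per cent of the stroke, from 0 (shut) to 100 (fully open). In form: [[[dx, dy, dz, ax, ay, az, claw], ...]]. A call has 1 to 8 rows; each row shifts and turns the commanded pose from where the row before left it, along the tool's axes as they then stand; what a row does not reach is not made up. A row lasts 1/10 s, in which the tool goes at most 50 mm and 8.59 degrees, less where a joint would pass 70% of its speed; a pose out of reach is approached as far as the arm can. A call is refused whole if a number of a shift passes 50 or a number of a turn 0.15, either way. A call with a gripper value outside its range is refused whole. The fingers move at their own pace and stop on an object; "squeeze" is the grip in N (left out, the last holds). Time passes only in rows, so rows that do not move let the fingers close. It gives the time, the measured TCP pose, the force and the opening at its end, in the units of the state.
- readout.get_state(): the state, without advancing time (a new reading comes with each control period).
- eyes.snapshot(name): name is "scene" or "top" or "wrist"; returns a dict with "pixels" (480x640x3 uint8, red, green, blue), "K" (3x3 intrinsics, pixels), "origin" and "attitude" of the camera in the world. Camera axes: x right, y down, z forward; pixel columns grow to the right and rows downward; lengths in m; the calibration is good to about 2 mm. A picture is of the moment at which its call begins. There is no depth.
- ticket.finish_job(): hands the job in, once; it reports no verdict.
The state is a dict: "clock": time; "q": joint angles; "qd": joint speeds; "joint_torque": joint torques, N m; "tool_pos": TCP position; "eef_rot": TCP orientation; "contact_force": force on the tool from outside, world axes, zero at the start; "moment": the same for the moment, N m; "opening": opening from 0.0 (shut) to 1.0 (fully open).
Only numpy, scipy, OpenCV 4.12 (cv2) and the standard library are available. Lean on these libraries where they do the work, as an engineer would, in place of code of your own. Each camera call takes 0.05 s, during which the arm holds its last target. There are 200 camera calls.

## Working session

There is one attempt and no reset: what is moved stays moved. The work goes in short steps, Python scripts to look and compute and a tool call to move; the robot and the scene stay as the last step left them, time stands still between calls to the robot, and variables do not carry over. Pictures are saved under pics/ and viewed, on a budget of 10 in all, crops included, one or two more only if the job needs it, and the job is handed in when it is done.

Besides the shell and the picture viewer there is one more tool, called after ">>>" by a JSON object that holds its "fn" and its "kwargs", one argument or row to a line. carry_out: Moves the arm, as the interface text tells. Its arguments: {"type":"object","properties":{"motion":{"type":"array","items":{"type":"array","items":{"type":"array","items":{"type":"number"}}}},"squeeze":{"type":"number"}},"required":["motion"]}

```bash
mkdir -p pics; python3 - <<'E'
from plant import readout, eyes, r
import cv2, numpy as np
s=readout.get_state(); print({k:np.round(v,3) for k,v in s.items()}, r.tip_reach)
for n in ("scene","top"):
    d=eyes.snapshot(n); cv2.imwrite(f"pics/{n}0.png",d["pixels"][:,:,::-1]); np.savez(f"{n}0.npz",**d)
    print(n,d["K"].round(1).tolist(),np.round(d["origin"],3),np.round(d["attitude"],3))
E
```

```text
{'clock': np.float64(0.0), 'q': array([ 1.232,  0.69 , -0.194,  1.566,  0.157,  0.902, -0.215]), 'qd': array([-0.001,  0.001,  0.001, -0.001,  0.002,  0.   ,  0.   ]), 'joint_torque': array([-0.0000e+00, -5.2756e+01, -1.2670e+00, -1.5342e+01, -5.3000e-02,
        7.0000e-03,  0.0000e+00]), 'tool_pos': array([ 0.227, -0.582,  0.26 ]), 'eef_rot': array([ 0.983,  0.185, -0.   , -0.001]), 'contact_force': array([ 0.267,  0.175, -0.639]), 'moment': array([ 0.034, -0.026,  0.007]), 'opening': np.float64(0.997)} 0.022
scene [[623.3, 0.0, 313.3], [0.0, 623.3, 231.9], [0.0, 0.0, 1.0]] [1.143 0.933 0.935] [ 0.241  0.864 -0.427 -0.115]
top [[475.1, 0.0, 323.1], [0.0, 475.1, 244.6], [0.0, 0.0, 1.0]] [0.416 0.009 1.279] [-0.699  0.711 -0.059  0.051]
```

View pics/top0.png

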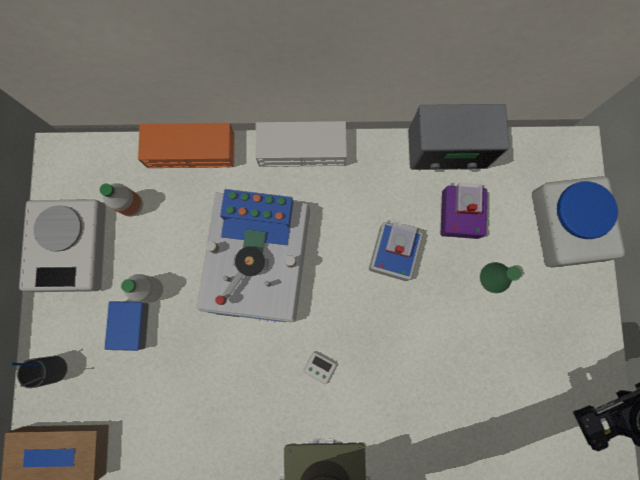

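View pics/scene0.png

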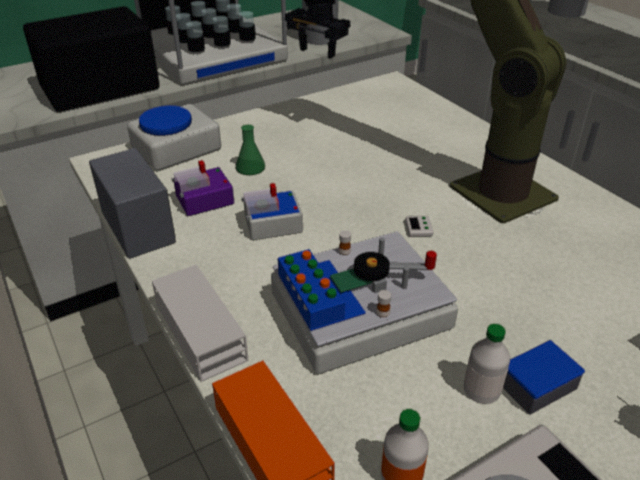

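The top view shows the shaker: ratchet head near (249,261), knob (221,300), lever pointing left-down, posts near (228,278) and (268,284). The start box is at (397,250) with its fin at (399,249), the purple decoy at (465,210), the flask at (497,277) and bottles at (140,288) and (125,200). Both views agree on this.

```bash
cat > h.py <<'E'
import numpy as np, cv2
from scipy.spatial.transform import Rotation as R
def load(n):
    d=np.load(n+".npz"); return {k:d[k] for k in d}
def ray(d,uv):
    v=R.from_quat(d["attitude"]).apply(np.linalg.inv(d["K"])@[uv[0],uv[1],1.]); return np.array(d["origin"]),v/np.linalg.norm(v)
def plane(d,uv,z):
    o,v=ray(d,uv); return o+v*(z-o[2])/v[2]
def proj(d,p):
    c=R.from_quat(d["attitude"]).inv().apply(np.asarray(p,float)-d["origin"]); q=c@d["K"].T; return q[...,:2]/q[...,2:]
def tri(d1,u1,d2,u2):
    o1,v1=ray(d1,u1);o2,v2=ray(d2,u2)
    A=np.stack([v1,-v2],1); t=np.linalg.lstsq(A,o2-o1,rcond=None)[0]
    a=o1+v1*t[0];b=o2+v2*t[1]; return (a+b)/2,np.linalg.norm(a-b)
def blobs(m,amin=8):
    n,l,s,c=cv2.connectedComponentsWithStats(m.astype(np.uint8)); return [(c[i].round(1).tolist(),s[i].tolist()) for i in range(1,n) if s[i,4]>=amin]
E
python3 - <<'E'
from h import *
for n in("top0","scene0"):
    d=load(n); hsv=cv2.cvtColor(d["pixels"],cv2.COLOR_RGB2HSV); H,S,V=[hsv[...,i].astype(int) for i in range(3)]
    print(n,"red"); [print(b) for b in blobs(((H<6)|(H>172))&(S>150)&(V>70))]
    print("brass"); [print(b) for b in blobs((H>10)&(H<25)&(S>120)&(V>90))]
d=load("top0")
im=d["pixels"][180:330,190:440,::-1]; cv2.imwrite("pics/c1.png",cv2.resize(im,None,fx=3.2,fy=3.2,interpolation=cv2.INTER_CUBIC))
# gray: black head
g=d["pixels"].max(2); m=(g<45); m[:, :190]=0; m[:,330:]=0; m[:220]=0; m[330:]=0
print("black",blobs(m))
E
```

```text
top0 red
([470.8, 208.0], [463, 204, 14, 9, 62])
([454.9, 227.9], [454, 227, 3, 3, 8])
([399.7, 248.6], [396, 246, 8, 6, 29])
([219.3, 299.8], [216, 297, 7, 7, 32])
brass
([169.9, 138.0], [138, 123, 88, 39, 1068])
([210.4, 143.8], [208, 139, 7, 12, 28])
([221.6, 139.6], [219, 138, 6, 4, 13])
([204.4, 144.8], [201, 143, 7, 4, 10])
([218.6, 146.9], [212, 142, 12, 10, 31])
([186.9, 154.1], [178, 149, 21, 10, 50])
([202.9, 150.7], [201, 148, 6, 6, 12])
([206.9, 155.3], [205, 154, 4, 4, 9])
([249.2, 260.2], [246, 257, 7, 7, 26])
scene0 red
([201.7, 166.1], [199, 161, 6, 12, 50])
([272.9, 189.5], [270, 184, 6, 12, 56])
([431.1, 259.2], [427, 251, 9, 18, 127])
brass
([306.0, 254.1], [304, 252, 6, 6, 21])
([371.5, 261.4], [367, 258, 10, 8, 62])
([300.4, 277.9], [298, 275, 6, 7, 25])
([324.6, 282.2], [322, 280, 6, 6, 26])
([272.1, 426.1], [214, 363, 120, 117, 5984])
([415.4, 473.9], [407, 468, 16, 12, 60])
([404.4, 474.6], [402, 471, 5, 7, 12])
black [([259.8, 256.0], [258, 252, 5, 9, 14]), ([254.8, 272.7], [252, 270, 6, 5, 9])]
```

View pics/c1.png

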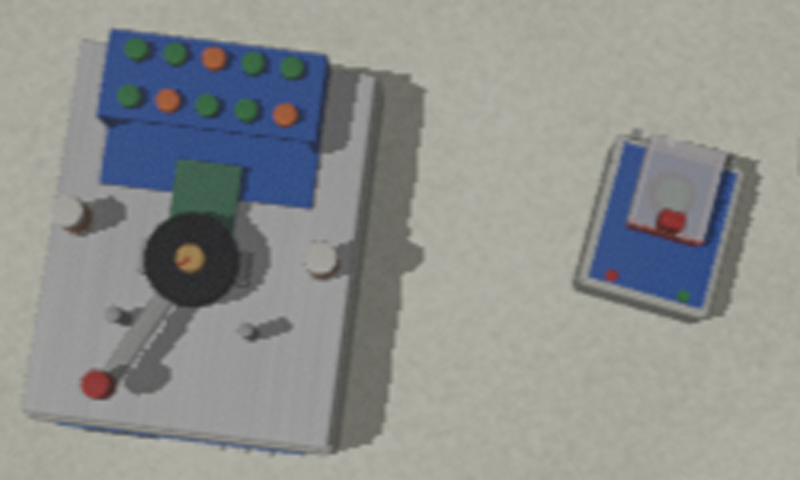

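The crop shows the head at (191,258), posts at (115,314) and (248,330), knob at (97,384), box corners (575,285)/(710,320)/(740,160)/(620,137), fin at (671,221), and a clear guard that is shut.

```bash
python3 - <<'E'
from h import *
t=load("top0"); s=load("scene0")
c=lambda u,v:(190+u/3.2,180+v/3.2)
P=plane(t,c(191,258),.130); P2=plane(t,(249.2,260.2),.13); Ps=plane(s,(371.5,261.4),.131)
print("pivot",P,P2,Ps,tri(t,(249.2,260.2),s,(371.5,261.4)))
K=plane(t,c(97,383),.158); Kt=tri(t,(219.8,299.7),s,(431.1,259.2)); print("knob",K,Kt)
a=plane(t,c(115,314),.140); b=plane(t,c(248,330),.140); print("posts",a,b, np.hypot(*(a-b)[:2]))
ang=lambda v:np.arctan2(v[1],v[0])
yd=a-b; m=P-(a+b)/2; print("x-axis angle from posts",ang(yd)-np.pi/2, ang(m), np.hypot(*m[:2]))
C=[plane(t,c(*u),.088) for u in((25,413),(330,450),(362,75),(82,40))]; print("plat",np.round(C,3), ang(C[0]-C[1])-np.pi/2, ang(C[3]-C[0]),ang(C[2]-C[1]))
th=ang(C[3]-C[0]); L=K-P; print("lever len",np.hypot(*L[:2]),"ang abs",ang(L))
print("fin",plane(t,(399.7,248.6),.112),tri(t,(399.7,248.6),s,(272.9,189.5)))
B=[plane(t,c(*u),.060) for u in((575,287),(710,320),(748,163),(618,137))]; print("box",np.round(B,3),[np.hypot(*(B[i]-B[i-1])[:2]).round(3) for i in range(4)])
print(ang(B[0]-B[1])-np.pi/2,ang(B[3]-B[2])-np.pi/2,ang(B[3]-B[0]),ang(B[2]-B[1]))
print("pins",plane(t,c(637,133),.062),plane(t,c(730,155),.062), "btn",plane(t,c(671,193),.074))
E
```

```text
pivot [0.56056671 0.17329575 0.13      ] [0.56162705 0.17448542 0.13      ] [0.55930002 0.17504088 0.131     ] (array([0.56057311, 0.1749216 , 0.13159384]), np.float64(0.0021625912780764605))
knob [0.46611853 0.23733433 0.158     ] (array([0.46581501, 0.24219862, 0.14400325]), np.float64(0.0024267568250675234))
posts [0.51804222 0.2283782  0.14      ] [0.5043755  0.12897621 0.14      ] 0.1003371106812011
x-axis angle from posts -0.1366327712448645 -0.10860051696576825 0.04965035476234839
plat [[0.447 0.307 0.088]
 [0.415 0.071 0.088]
 [0.712 0.043 0.088]
 [0.744 0.268 0.088]] -0.13700099432259494 -0.13011597729429172 -0.09421671703915803
lever len 0.11411134754688923 ang abs 2.545765193275083
fin [ 0.58676916 -0.19635092  0.112     ] (array([ 0.58698085, -0.19724072,  0.10171499]), np.float64(0.0030994620620603125))
box [[ 0.541 -0.126  0.06 ]
 [ 0.512 -0.233  0.06 ]
 [ 0.64  -0.27   0.06 ]
 [ 0.663 -0.165  0.06 ]] [np.float64(0.129), np.float64(0.111), np.float64(0.133), np.float64(0.108)]
-0.25814627678661006 -0.21757730826872623 -0.3102340272532208 -0.28293405793556575
pins [ 0.66601476 -0.18035126  0.062     ] [ 0.64650862 -0.25563356  0.062     ] btn [ 0.6138918  -0.20393203  0.074     ]
```

```bash
cat >> h.py <<'E'
def rows(pos,yaw,n,claw,pitch=None,start=None):
    """n equal steps from the present (or given) pose to pos, tool down with tool x at world angle yaw"""
    if start is None:
        from plant import readout
        s=readout.get_state(); p0,R0=np.array(s["tool_pos"]),R.from_quat(s["eef_rot"])
    else: p0,R0=start
    R1=R.from_matrix(np.array([[np.cos(yaw),np.sin(yaw),0],[np.sin(yaw),-np.cos(yaw),0],[0,0,-1]]).T.T)
    w=(R0.inv()*R1).as_rotvec(); p=p0.copy(); Rc=R0
    for i in range(n):
        d=(np.asarray(pos)-p)/(n-i); print((Rc.inv().apply(d)*1000).round(0).astype(int).tolist()+(w/n).round(3).tolist()+[claw])
        p=p+Rc.apply((Rc.inv().apply(d)*1000).round(0)/1000); Rc=Rc*R.from_rotvec((w/n).round(3))
E
python3 - <<'E'
from h import *
rows([.466,.239,.24],2.548,24,80)
E
```

```text
[22, -28, 1, -0.0, -0.0, -0.091, 80]
[24, -26, 1, -0.0, -0.0, -0.091, 80]
[26, -24, 1, -0.0, -0.0, -0.091, 80]
[29, -21, 1, -0.0, -0.0, -0.091, 80]
[30, -19, 1, -0.0, -0.0, -0.091, 80]
[32, -16, 1, -0.0, -0.0, -0.091, 80]
[33, -13, 1, -0.0, -0.0, -0.091, 80]
[34, -10, 1, -0.0, -0.0, -0.091, 80]
[35, -7, 1, -0.0, -0.0, -0.091, 80]
[35, -3, 1, -0.0, -0.0, -0.091, 80]
[36, 0, 1, -0.0, -0.0, -0.091, 80]
[36, 3, 1, -0.0, -0.0, -0.091, 80]
[35, 6, 1, -0.0, -0.0, -0.091, 80]
[34, 10, 1, -0.0, -0.0, -0.091, 80]
[33, 13, 1, -0.0, -0.0, -0.091, 80]
[32, 15, 1, -0.0, -0.0, -0.091, 80]
[31, 18, 1, -0.0, -0.0, -0.091, 80]
[29, 21, 1, -0.0, -0.0, -0.091, 80]
[27, 24, 1, -0.0, -0.0, -0.091, 80]
[24, 26, 0, -0.0, -0.0, -0.091, 80]
[22, 28, 1, -0.0, -0.0, -0.091, 80]
[19, 30, 0, -0.0, -0.0, -0.091, 80]
[17, 32, 1, -0.0, -0.0, -0.091, 80]
[13, 32, 0, -0.0, -0.0, -0.091, 80]
```

>>> {"fn": "carry_out", "kwargs": {
  "motion": [
    [[22,-28,1,0,0,-0.09,80],[24,-26,1,0,0,-0.09,80],[26,-24,1,0,0,-0.09,80],[29,-21,1,0,0,-0.09,80],[30,-19,1,0,0,-0.09,80],[32,-16,1,0,0,-0.09,80],[33,-13,1,0,0,-0.09,80],[34,-10,1,0,0,-0.09,80]]
  ]
}}

```text
clock: 0.9
tool_pos: [0.3074, -0.3077, 0.2526]
eef_rot: [0.853, 0.521, -0.0, -0.0]
contact_force: [1.1, 0.3, 0.7]
opening: 0.795
```

>>> {"fn": "carry_out", "kwargs": {
  "motion": [
    [[35,-7,1,0,0,-0.09,80],[35,-3,1,0,0,-0.09,80],[36,0,1,0,0,-0.09,80],[36,3,1,0,0,-0.09,80],[35,6,1,0,0,-0.09,80],[34,10,1,0,0,-0.09,80],[33,13,1,0,0,-0.09,80],[32,15,1,0,0,-0.09,80]]
  ]
}}

```text
clock: 1.7
tool_pos: [0.3908, -0.0355, 0.2446]
eef_rot: [0.615, 0.788, -0.0, 0.0]
contact_force: [1.4, 0.2, 0.0]
opening: 0.797
```

>>> {"fn": "carry_out", "kwargs": {
  "motion": [
    [[31,18,1,0,0,-0.09,80],[29,21,1,0,0,-0.09,80],[27,24,1,0,0,-0.09,80],[24,26,0,0,0,-0.09,80],[22,28,1,0,0,-0.09,80],[19,30,0,0,0,-0.09,80],[17,32,1,0,0,-0.09,80],[13,32,0,0,0,-0.09,80]]
  ]
}}

```text
clock: 2.5
tool_pos: [0.4758, 0.2365, 0.2394]
eef_rot: [0.298, 0.955, -0.0, -0.0]
contact_force: [0.4, 0.8, 0.3]
opening: 0.801
```

```bash
python3 - <<'E'
from plant import readout, eyes
from h import *
s=readout.get_state(); print({k:np.round(v,3) for k,v in s.items() if k in("clock","q","tool_pos","eef_rot","contact_force")})
d=eyes.snapshot("wrist"); np.savez("w1.npz",**d); cv2.imwrite("pics/w1.png",d["pixels"][:,:,::-1])
print(d["origin"],proj(d,[[.466,.239,.16],[.5607,.1745,.13]]))
E
```

```text
{'clock': np.float64(2.5), 'q': array([-0.124,  0.675, -0.708,  1.855,  0.582,  0.831, -0.166]), 'tool_pos': array([0.476, 0.236, 0.239]), 'eef_rot': array([ 0.298,  0.955, -0.   , -0.   ]), 'contact_force': array([0.368, 0.772, 0.334])}
[0.41418097 0.28024492 0.36307448] [[312.19689933 238.00648371]
 [314.990776   370.66699166]]
```

View pics/w1.png

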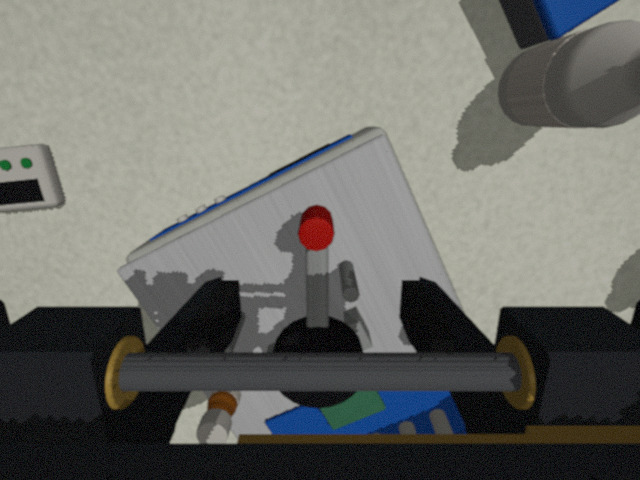

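The wrist view shows the knob top at about (316,230), 8 px from the prediction, with the lever running straight down the picture and the jaws on either side.

```bash
python3 - <<'E'
from h import *
d=load("w1"); k=plane(d,(316,231),.16); print(k, np.array(k)-[.5607,.1745,.16]); 
v=k-np.array([.5607,.1745,.16]); print(np.hypot(*v[:2]),np.arctan2(v[1],v[0]))
hx=plane(d,(318,358),.13); print("head approx",hx)
t=load("top0"); print("bottle cap",plane(t,(128,286),.16))
rows([*(k[:2]),.155],np.arctan2(v[1],v[0]),8,70)
E
```

```text
[0.46376019 0.24325529 0.16      ] [-0.09693981  0.06875529  0.        ]
0.11884702982194749 2.5246805404309827
head approx [0.55284356 0.18270094 0.13      ]
bottle cap [0.5016643  0.45310307 0.16      ]
[1, -1, 11, 0.001, -0.0, 0.002, 70]
[1, -1, 11, 0.001, -0.0, 0.002, 70]
[1, -1, 11, 0.001, -0.0, 0.002, 70]
[1, -1, 10, 0.001, -0.0, 0.002, 70]
[2, -1, 11, 0.001, -0.0, 0.002, 70]
[1, -1, 10, 0.001, -0.0, 0.002, 70]
[2, -1, 11, 0.001, -0.0, 0.002, 70]
[1, -1, 10, 0.001, -0.0, 0.002, 70]
```

>>> {"fn": "carry_out", "kwargs": {
  "motion": [
    [[0,0,0,0,0,0,70],[0,0,0,0,0,0,70],[0,0,20,0,0,0,70],[0,0,30,0,0,0,70],[0,0,20,0,0,0,70],[0,0,10,0,0,0,70],[0,0,0,0,0,0,70]]
  ]
}}

```text
clock: 3.25
tool_pos: [0.4751, 0.2334, 0.1588]
eef_rot: [0.3, 0.954, -0.002, -0.001]
contact_force: [-0.3, -0.5, -0.5]
opening: 0.7
```

```bash
python3 - <<'E'
from plant import readout, eyes
from h import *
s=readout.get_state(); print({k:np.round(v,4) for k,v in s.items() if k in("clock","q","tool_pos","eef_rot","contact_force")})
d=eyes.snapshot("wrist"); np.savez("w2.npz",**d); hsv=cv2.cvtColor(d["pixels"],cv2.COLOR_RGB2HSV); H,S,V=[hsv[...,i].astype(int) for i in range(3)]
m=((H<6)|(H>172))&(S>150)&(V>70); B=blobs(m,100); print(B)
for z in(.16,.15): print(proj(d,[.4655,.2395,z]))
rows([.4655,.2395,.155],2.548,1,40)
E
```

```text
{'clock': np.float64(3.25), 'q': array([-0.1861,  0.7812, -0.6038,  1.9311,  0.7136,  0.6585, -0.2827]), 'tool_pos': array([0.4751, 0.2334, 0.1588]), 'eef_rot': array([ 3.003e-01,  9.538e-01, -1.500e-03, -6.000e-04]), 'contact_force': array([-0.2825, -0.5086, -0.4732])}
[([321.5, 283.0], [293, 243, 56, 77, 3239])]
[315.89280526 300.49217934]
[316.21562918 288.5823287 ]
[11, -1, 5, -0.001, 0.0, -0.016, 40]
```

>>> {"fn": "carry_out", "kwargs": {
  "motion": [
    [[6,0,2,0,0,0,60],[6,0,2,0,0,-0.01,40],[0,0,0,0,0,0,36],[0,0,0,0,0,0,36],[0,0,0,0,0,0,36]]
  ]
}}

```text
clock: 3.8
tool_pos: [0.4661, 0.2421, 0.1559]
eef_rot: [0.295, 0.956, 0.0, 0.0]
contact_force: [0.9, 0.9, -0.1]
opening: 0.357
```

```bash
python3 - <<'E'
from plant import readout, eyes
from h import *
s=readout.get_state(); print({k:np.round(v,4) for k,v in s.items() if k in("clock","q","tool_pos","eef_rot","contact_force","opening")})
d=eyes.snapshot("wrist"); np.savez("w3.npz",**d); cv2.imwrite("pics/w3.png",d["pixels"][:,:,::-1])
p=s["tool_pos"]; v=p-[.5607,.1745,0]; x=R.from_quat(s["eef_rot"]).as_matrix()[:,0]
print("radius",np.hypot(*v[:2]),"theta",np.pi-.13-np.arctan2(v[1],v[0]),"yaw",np.arctan2(x[1],x[0]))
E
```

```text
{'clock': np.float64(3.8), 'q': array([-0.2112,  0.78  , -0.5972,  1.9485,  0.7261,  0.6388, -0.3086]), 'tool_pos': array([0.4661, 0.2421, 0.1559]), 'eef_rot': array([2.950e-01, 9.555e-01, 1.000e-04, 3.000e-04]), 'contact_force': array([ 0.8641,  0.8525, -0.0624]), 'opening': np.float64(0.3571)}
radius 0.11627399647416901 theta 0.4900080269850169 yaw 2.5427676725541413
```

View pics/w3.png

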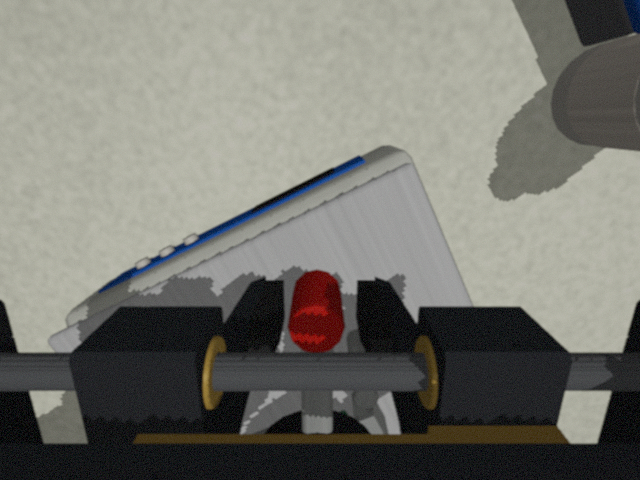

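The knob sits centred between the jaws at (317,312). I start with the free return stroke.

>>> {"fn": "carry_out", "kwargs": {
  "motion": [
    [[-1,-15,0,0,0,-0.135,36],[-1,-16,0,0,0,-0.135,36],[-1,-15,0,0,0,-0.135,36],[-1,-16,0,0,0,-0.135,36],[-1,-15,0,0,0,-0.135,36],[-1,-16,0,0,0,-0.135,36],[-1,-15,0,0,0,-0.135,36],[-1,-16,0,0,0,-0.135,36]]
  ]
}}

```text
clock: 4.65
tool_pos: [0.4586, 0.1236, 0.1558]
eef_rot: [-0.241, 0.97, 0.0, -0.0]
contact_force: [0.2, 1.6, -0.2]
opening: 0.359
```

>>> {"fn": "carry_out", "kwargs": {
  "motion": [
    [[0,0,0,0,0,0,36],[0,0,0,0,0,0,36]]
  ]
}}

```text
clock: 4.85
tool_pos: [0.4589, 0.1239, 0.1557]
eef_rot: [-0.236, 0.972, 0.0, 0.0]
contact_force: [-0.0, 0.3, -0.5]
opening: 0.361
```

```bash
cat > st.py <<'E'
from plant import readout, eyes
from h import *
s=readout.get_state(); print({k:np.round(v,3).tolist() for k,v in s.items() if k in("clock","q","tool_pos","contact_force","opening")})
p=s["tool_pos"]; v=p-[.5607,.1745,0]; x=R.from_quat(s["eef_rot"]).as_matrix()[:,0]; F=R.from_quat(s["eef_rot"]).inv().apply(s["contact_force"])
print("radius",np.hypot(*v[:2]),"theta",(np.pi-.13-np.arctan2(v[1],v[0])+np.pi)%(2*np.pi)-np.pi,"yawtheta",(np.pi-.13-np.arctan2(x[1],x[0])+np.pi)%(2*np.pi)-np.pi,"Ftool",F.round(1))
t=eyes.snapshot("top"); np.savez("t.npz",**t); hsv=cv2.cvtColor(t["pixels"],cv2.COLOR_RGB2HSV); H,S,V=[hsv[...,i].astype(int) for i in range(3)]
w=eyes.snapshot("wrist"); np.savez("w.npz",**w); hsv=cv2.cvtColor(w["pixels"],cv2.COLOR_RGB2HSV); H,S,V=[hsv[...,i].astype(int) for i in range(3)]
print("knob wrist",blobs(((H<6)|(H>172))&(S>150)&(V>50),300))
E
python3 st.py
```

```text
{'clock': 4.85, 'q': [0.149, 0.814, -0.858, 2.085, 0.986, 0.719, 0.677], 'tool_pos': [0.459, 0.124, 0.156], 'contact_force': [-0.002, 0.321, -0.457], 'opening': 0.361}
radius 0.11362314215758554 theta -0.5912078222349884 yawtheta -0.6068838185443131 Ftool [-0.1  0.3  0.5]
knob wrist [([322.3, 309.7], [295, 268, 55, 82, 3502])]
```

>>> {"fn": "carry_out", "kwargs": {
  "motion": [
    [[0,-5,0,0,0,-0.04,36],[0,0,0,0,0,0,36],[-1,16,0,0,0,0.14,36],[-1,16,0,0,0,0.14,36],[-1,16,0,0,0,0.14,36],[-1,16,0,0,0,0.14,36],[-1,16,0,0,0,0.14,36],[-1,16,0,0,0,0.14,36]]
  ]
}}

```text
clock: 5.75
tool_pos: [0.4506, 0.2112, 0.1555]
eef_rot: [0.162, 0.987, -0.002, 0.0]
contact_force: [1.0, -3.7, 0.6]
opening: 0.363
```

>>> {"fn": "carry_out", "kwargs": {
  "motion": [
    [[-1,16,0,0,0,0.14,36],[-1,16,0,0,0,0.14,36],[-1,14,0,0,0,0.12,36],[0,0,0,0,0,0,36],[0,0,0,0,0,0,36]]
  ]
}}

```text
clock: 6.25
tool_pos: [0.4732, 0.2523, 0.1557]
eef_rot: [0.35, 0.937, -0.0, 0.0]
contact_force: [-0.4, 0.4, -0.1]
opening: 0.36
```

```bash
python3 st.py
```

```text
{'clock': 6.25, 'q': [-0.234, 0.786, -0.578, 1.916, 0.696, 0.649, -0.398], 'tool_pos': [0.473, 0.252, 0.156], 'contact_force': [-0.41, 0.395, -0.115], 'opening': 0.36}
radius 0.11708127292016342 theta 0.5967941912245789 yawtheta 0.5859249827064259 Ftool [0.6 0.  0.1]
knob wrist [([309.1, 313.9], [280, 272, 57, 81, 3574])]
```

>>> {"fn": "carry_out", "kwargs": {
  "motion": [
    [[-1,-16,0,0,0,-0.14,36],[-1,-16,0,0,0,-0.14,36],[-1,-16,0,0,0,-0.14,36],[-1,-16,0,0,0,-0.14,36],[-1,-16,0,0,0,-0.14,36],[-1,-16,0,0,0,-0.14,36],[-1,-16,0,0,0,-0.14,36],[-1,-16,0,0,0,-0.14,36]]
  ]
}}

```text
clock: 7.15
tool_pos: [0.4531, 0.1316, 0.156]
eef_rot: [-0.203, 0.979, 0.001, 0.0]
contact_force: [0.3, 0.7, 0.4]
opening: 0.362
```

>>> {"fn": "carry_out", "kwargs": {
  "motion": [
    [[-1,-12,0,0,0,-0.11,36],[0,0,0,0,0,0,36],[-1,16,0,0,0,0.14,36],[-1,16,0,0,0,0.14,36],[-1,16,0,0,0,0.14,36],[-1,16,0,0,0,0.14,36],[-1,16,0,0,0,0.14,36],[-1,16,0,0,0,0.14,36]]
  ]
}}

```text
clock: 7.95
tool_pos: [0.4495, 0.2128, 0.1556]
eef_rot: [0.167, 0.986, -0.002, 0.0]
contact_force: [0.5, -4.1, 0.7]
opening: 0.36
```

>>> {"fn": "carry_out", "kwargs": {
  "motion": [
    [[-1,16,0,0,0,0.14,36],[-1,16,0,0,0,0.14,36],[-1,14,0,0,0,0.12,36],[0,0,0,0,0,0,36],[0,0,0,0,0,0,36]]
  ]
}}

```text
clock: 8.45
tool_pos: [0.4725, 0.2538, 0.1557]
eef_rot: [0.355, 0.935, -0.0, 0.0]
contact_force: [0.5, 0.3, -0.0]
opening: 0.357
```

```bash
python3 st.py
```

```text
{'clock': 8.45, 'q': [-0.234, 0.788, -0.584, 1.916, 0.701, 0.652, -0.416], 'tool_pos': [0.473, 0.254, 0.156], 'contact_force': [0.451, 0.294, -0.048], 'opening': 0.357}
radius 0.11859619294459274 theta 0.6027241900344831 yawtheta 0.5959334695763401 Ftool [-0.1  0.5  0. ]
knob wrist [([308.9, 316.3], [280, 275, 56, 78, 3497])]
```

>>> {"fn": "carry_out", "kwargs": {
  "motion": [
    [[-2,-16,0,0,0,-0.14,36],[-2,-16,0,0,0,-0.14,36],[-1,-16,0,0,0,-0.14,36],[-1,-16,0,0,0,-0.14,36],[-2,-16,0,0,0,-0.14,36],[-1,-16,0,0,0,-0.14,36],[-1,-16,0,0,0,-0.14,36],[-1,-16,0,0,0,-0.14,36]]
  ]
}}

```text
clock: 9.35
tool_pos: [0.4537, 0.1322, 0.1561]
eef_rot: [-0.198, 0.98, 0.001, 0.0]
contact_force: [-0.7, 0.7, -0.2]
opening: 0.36
```

>>> {"fn": "carry_out", "kwargs": {
  "motion": [
    [[-1,-13,0,0,0,-0.12,36],[0,0,0,0,0,0,36],[-1,16,0,0,0,0.14,36],[-1,16,0,0,0,0.14,36],[-1,16,0,0,0,0.14,36],[-1,16,0,0,0,0.14,36]]
  ]
}}

```text
clock: 9.95
tool_pos: [0.4459, 0.1698, 0.1546]
eef_rot: [0.031, 0.999, -0.014, 0.0]
contact_force: [9.5, -37.0, 12.0]
opening: 0.359
```

>>> {"fn": "carry_out", "kwargs": {
  "motion": [
    [[-1,8,0,0,0,0.07,36],[-1,8,0,0,0,0.07,36]]
  ]
}}

```text
clock: 10.15
tool_pos: [0.4477, 0.1734, 0.1537]
eef_rot: [0.102, 0.994, -0.025, -0.0]
contact_force: [1.5, -49.5, 26.2]
opening: 0.365
```

Force jumped to about 50 N in mid-swing, which looks like the screw's hard stop. I back off and check.

>>> {"fn": "carry_out", "kwargs": {
  "motion": [
    [[0,-10,0,0,0,-0.07,36],[0,-5,0,0,0,-0.07,36],[0,0,0,0,0,0,36]]
  ]
}}

```text
clock: 10.45
tool_pos: [0.4463, 0.1688, 0.1546]
eef_rot: [0.028, 1.0, -0.014, -0.0]
contact_force: [3.8, -24.3, 10.8]
opening: 0.36
```

```bash
python3 st.py; python3 - <<'E'
from plant import eyes
from h import *
d=eyes.snapshot("scene"); np.savez("scene1.npz",**d)
o=load("scene0")
f=lambda d:cv2.resize(d["pixels"][210:350,260:460,::-1],None,fx=4,fy=4,interpolation=cv2.INTER_CUBIC)[:300]
cv2.imwrite("pics/s1.png",np.vstack([f(o)[60:360],f(d)[60:360]]))
E
```

```text
{'clock': 10.45, 'q': [-0.031, 0.78, -0.734, 2.074, 0.911, 0.67, 0.114], 'tool_pos': [0.446, 0.169, 0.155], 'contact_force': [3.772, -24.319, 10.842], 'opening': 0.36}
radius 0.11455111815450496 theta -0.1795468413406578 yawtheta -0.07323845763541392 Ftool [ -5.1 -24.4 -10.2]
knob wrist [([305.6, 313.8], [276, 271, 56, 82, 3632])]
```

View pics/s1.png

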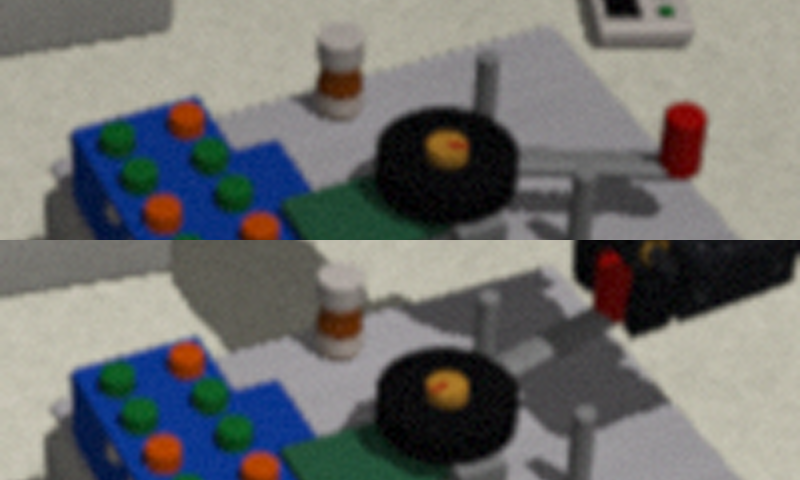

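The red mark on the brass centre has turned, and the rack and vial have not moved. The tool is still loaded, so I unload it, open and lift.

>>> {"fn": "carry_out", "kwargs": {
  "motion": [
    [[0,-8,0,0,0,0,36],[0,-4,0,0,0,0,36],[0,0,0,0,0,0,50],[0,0,0,0,0,0,70],[0,0,0,0,0,0,70]]
  ]
}}

```text
clock: 11.1
tool_pos: [0.4466, 0.168, 0.1556]
eef_rot: [0.026, 1.0, -0.003, 0.001]
contact_force: [2.3, -2.6, -0.5]
opening: 0.609
```

>>> {"fn": "carry_out", "kwargs": {
  "motion": [
    [[0,0,-10,0,0,0,70],[0,0,-30,0,0,0,70],[0,0,-35,0,0,0,70],[0,0,-25,0,0,0,70],[0,0,0,0,0,0,70],[0,0,0,0,0,0,70]]
  ]
}}

```text
clock: 11.7
tool_pos: [0.4452, 0.1717, 0.2563]
eef_rot: [0.024, 1.0, 0.0, 0.001]
contact_force: [-0.4, -0.4, -0.0]
opening: 0.699
```

```bash
python3 - <<'E'
from h import *
from plant import readout
print(readout.get_state()["tool_pos"])
rows([.587,-.197,.20],2.88,12,60)
E
```

```text
[0.44518644 0.1716625  0.25627768]
[-13, -30, 5, 0.0, 0.0, 0.018, 60]
[-14, -30, 5, 0.0, 0.0, 0.018, 60]
[-14, -30, 5, 0.0, 0.0, 0.018, 60]
[-15, -29, 5, 0.0, 0.0, 0.018, 60]
[-15, -29, 5, 0.0, 0.0, 0.018, 60]
[-16, -29, 4, 0.0, 0.0, 0.018, 60]
[-17, -28, 5, 0.0, 0.0, 0.018, 60]
[-17, -28, 4, 0.0, 0.0, 0.018, 60]
[-18, -28, 5, 0.0, 0.0, 0.018, 60]
[-18, -28, 4, 0.0, 0.0, 0.018, 60]
[-18, -27, 5, 0.0, 0.0, 0.018, 60]
[-19, -27, 4, 0.0, 0.0, 0.018, 60]
```

>>> {"fn": "carry_out", "kwargs": {
  "motion": [
    [[-13,-30,3,0,0,0.02,60],[-14,-30,3,0,0,0.02,60],[-14,-30,3,0,0,0.02,60],[-15,-29,5,0,0,0.02,60],[-15,-29,5,0,0,0.02,60],[-16,-29,5,0,0,0.02,60]]
  ]
}}

```text
clock: 12.3
tool_pos: [0.5139, -0.0145, 0.2303]
eef_rot: [0.084, 0.996, -0.0, -0.001]
contact_force: [1.5, -0.6, -1.0]
opening: 0.598
```

>>> {"fn": "carry_out", "kwargs": {
  "motion": [
    [[-17,-28,5,0,0,0.02,60],[-17,-28,5,0,0,0.02,60],[-18,-28,5,0,0,0.02,60],[-18,-28,5,0,0,0.02,60],[-18,-27,5,0,0,0.01,60],[-19,-27,5,0,0,0,60],[0,0,0,0,0,0,60],[0,0,0,0,0,0,60]]
  ]
}}

```text
clock: 13.1
tool_pos: [0.5823, -0.1984, 0.2001]
eef_rot: [0.129, 0.992, 0.0, -0.001]
contact_force: [0.5, 0.9, -0.2]
opening: 0.599
```

```bash
python3 - <<'E'
from plant import readout, eyes
from h import *
s=readout.get_state(); print({k:np.round(v,3).tolist() for k,v in s.items() if k in("clock","q","tool_pos","eef_rot","contact_force")})
d=eyes.snapshot("wrist"); np.savez("w4.npz",**d); 
t=eyes.snapshot("top"); np.savez("t4.npz",**t)
a=load("top0"); f=lambda x:cv2.resize(x["pixels"][235:315,190:290,::-1],(240,192),interpolation=cv2.INTER_CUBIC)
im=d["pixels"][:,:,::-1].copy(); im=np.vstack([np.hstack([f(a),f(t),np.zeros((192,160,3),np.uint8)]),im[:400]])
cv2.imwrite("pics/w4.png",im[:592])
hsv=cv2.cvtColor(d["pixels"],cv2.COLOR_RGB2HSV); H,S,V=[hsv[...,i].astype(int) for i in range(3)]
print(blobs(((H<6)|(H>172))&(S>150)&(V>50),60)); print(proj(d,[[.587,-.197,.118],[.587,-.197,.103],[.6563,-.218,.062]]))
E
```

```text
{'clock': 13.1, 'q': [0.685, 0.866, -0.823, 1.634, 0.736, 0.98, 0.918], 'tool_pos': [0.582, -0.198, 0.2], 'eef_rot': [0.129, 0.992, 0.0, -0.001], 'contact_force': [0.519, 0.879, -0.15]}
[([370.2, 167.1], [364, 161, 13, 13, 132]), ([326.0, 225.9], [284, 222, 84, 9, 546]), ([326.3, 249.2], [312, 233, 31, 32, 879])]
[[322.54467282 258.09946009]
 [322.35676078 249.65762032]
 [318.67874414 317.34327129]]
```

View pics/w4.png

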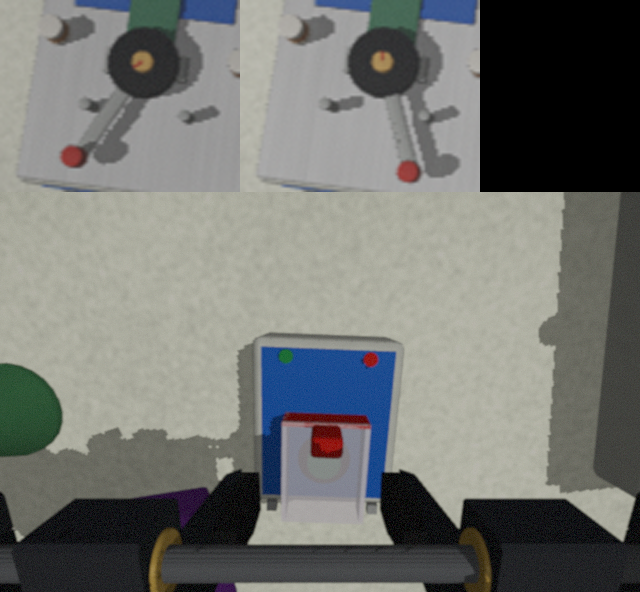

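Top-left inset: the screw mark pointed down-left at first. Top-right inset: it now points up, about 2.4 rad further on. In the wrist view the fin is at (326,441) in the mosaic, i.e. (326,249) in the raw image, close to the prediction of (322,254). The lever angle looks different from what I expected, so I measure it.

```bash
python3 - <<'E'
from h import *
for n in("top0","t","t4"):
    d=load(n); hsv=cv2.cvtColor(d["pixels"],cv2.COLOR_RGB2HSV); H,S,V=[hsv[...,i].astype(int) for i in range(3)]
    m=((H<6)|(H>172))&(S>120)&(V>60); m[:230]=0; m[:,:200]=0; m[320:]=0; m[:,300:]=0
    for c,s in blobs(m,3):
        z=.158 if s[4]>14 else .131; P=plane(d,c,z); v=P-[.5607,.1745,z]; print(n,c,s[4],P.round(3),"r",np.hypot(*v[:2]).round(4),"th",((np.pi-.13-np.arctan2(v[1],v[0])+np.pi)%(2*np.pi)-np.pi).round(3))
    h=(H>8)&(H<28)&(S>90)&(V>70); h[:250]=0;h[270:]=0;h[:,:240]=0;h[:,260:]=0; print("brass",blobs(h,5))
    rr=d["pixels"][255:266,243:256].astype(int); w=(rr[...,0]-rr[...,1]); print((w).tolist() if 0 else "")
    hm=((H<9)|(H>172))&(S>100)&(V>50); hm[:254]=0;hm[267:]=0;hm[:,:243]=0;hm[:,256:]=0; print("mark",blobs(hm,1))
E
```

```text
top0 [219.7, 299.7] 54 [0.466 0.239 0.158] r 0.1144 th 0.467
brass [([249.1, 260.1], [245, 256, 9, 9, 61])]

mark [([246.5, 261.5], [245, 261, 4, 2, 4])]
brass [([248.9, 260.4], [245, 256, 9, 9, 63])]

mark [([249.0, 257.0], [249, 256, 1, 3, 3])]
t4 [259.6, 306.0] 54 [0.45  0.145 0.158] r 0.1146 th -0.386
brass [([248.9, 260.4], [245, 256, 9, 9, 62])]

mark [([249.0, 257.0], [249, 256, 1, 3, 3])]
```

```bash
python3 - <<'E'
from h import *
for n,z in(("scene0",.142),("scene1",.142)):
    d=load(n); hsv=cv2.cvtColor(d["pixels"],cv2.COLOR_RGB2HSV); H,S,V=[hsv[...,i].astype(int) for i in range(3)]
    m=((H<6)|(H>172))&(S>150)&(V>60); m[:225]=0; m[:,:395]=0;m[290:]=0;m[:,450:]=0
    for c,s in blobs(m,15):
        P=plane(d,c,z); v=P-[.5607,.1745,z]; print(n,c,s,P.round(3),np.hypot(*v[:2]).round(3),(np.pi-.13-np.arctan2(v[1],v[0])+np.pi)%(2*np.pi)-np.pi)
    # brass & mark, rectified on z=.131
    C=proj(d,[.5607,.1745,.131]).astype(int)[::-1]; u=d["pixels"][C[0]-6:C[0]+7,C[1]-7:C[1]+8].astype(int)
    hs=hsv[C[0]-6:C[0]+7,C[1]-7:C[1]+8]
    br=(hs[...,0]<28)&(hs[...,1]>110)&(hs[...,2]>80); mk=br&(hs[...,0]<11)
    f=lambda M:np.mean([plane(d,(C[1]-7+x,C[0]-6+y),.131)[:2] for y,x in zip(*np.nonzero(M))],0)
    b,k=f(br),f(mk); print(n,"brass",b.round(4),"mark dir",np.arctan2(*(k-b)[::-1]),mk.sum())
E
```

```text
scene0 [430.7, 259.4] [426, 251, 10, 18, 141] [0.464 0.241 0.142] 0.117 0.4744399153965846
scene0 brass [0.559  0.1752] mark dir 2.795739658900455 4
scene1 [412.7, 236.0] [409, 228, 9, 17, 108] [0.448 0.163 0.142] 0.114 -0.2296016447177518
scene1 brass [0.5597 0.1758] mark dir -1.1557300109395134 1
```

The stop is consistent: the lever was held at about -0.23 against 50 N where 3 N is normal. Now I descend onto the fin.

>>> {"fn": "carry_out", "kwargs": {
  "motion": [
    [[-2,4,20,0,0,0,60],[0,0,30,0,0,0,55],[0,0,20,0,0,0,50],[0,0,12,0,0,0,45],[0,0,3,0,0,0,40],[0,0,0,0,0,0,40],[0,0,0,0,0,0,40]]
  ],
  "squeeze": 8
}}

```text
clock: 13.9
tool_pos: [0.5869, -0.1947, 0.1179]
eef_rot: [0.129, 0.992, 0.0, 0.001]
contact_force: [0.1, 0.2, 0.5]
opening: 0.398
```

```bash
python3 - <<'E'
from plant import readout, eyes
from h import *
s=readout.get_state(); print({k:np.round(v,3).tolist() for k,v in s.items() if k in("tool_pos","eef_rot","contact_force")})
d=eyes.snapshot("wrist"); np.savez("w5.npz",**d); cv2.imwrite("pics/w5.png",d["pixels"][150:,100:540,::-1])
E
```

```text
{'tool_pos': [0.587, -0.195, 0.118], 'eef_rot': [0.129, 0.992, 0.0, 0.001], 'contact_force': [0.084, 0.179, 0.529]}
```

View pics/w5.png

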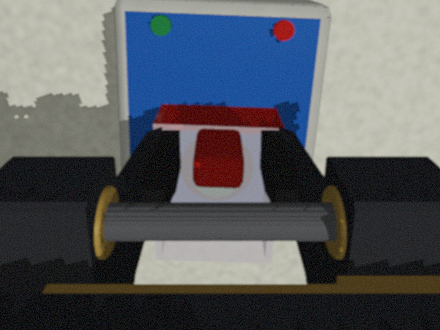

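The fin stands centred between the jaws at (218,158) in the crop, with clearance on both sides. Close and work out the arc.

>>> {"fn": "carry_out", "kwargs": {
  "motion": [
    [[1,0,4,0,0,0,40],[0,0,0,0,0,0,20],[0,0,0,0,0,0,10],[0,0,0,0,0,0,10],[0,0,0,0,0,0,10],[0,0,0,0,0,0,10]]
  ],
  "squeeze": 8
}}

```text
clock: 14.55
tool_pos: [0.5851, -0.195, 0.1128]
eef_rot: [0.129, 0.992, -0.0, -0.0]
contact_force: [-1.3, -0.1, 0.1]
opening: 0.231
```

```bash
python3 - <<'E'
import numpy as np
g=np.arange(0,1.51,.125); a=np.arctan2(41,-69)-g; p=80.3*np.c_[-np.cos(a),-np.sin(a)]
print(np.diff(np.round(p-p[0]),axis=0).astype(int).tolist())
E
```

```text
[[-6, -8], [-6, -8], [-8, -6], [-8, -6], [-9, -5], [-9, -3], [-10, -2], [-10, -1], [-10, 0], [-10, 2], [-10, 2], [-9, 4]]
```

>>> {"fn": "carry_out", "kwargs": {
  "motion": [
    [[-6,0,-8,0,0,0,10],[-6,0,-8,0,0,0,10],[-8,0,-6,0,0,0,10],[-8,0,-6,0,0,0,10]]
  ]
}}

```text
clock: 14.95
tool_pos: [0.6109, -0.2028, 0.1413]
eef_rot: [0.129, 0.992, -0.001, -0.002]
contact_force: [-4.8, -0.7, 1.7]
opening: 0.23
```

>>> {"fn": "carry_out", "kwargs": {
  "motion": [
    [[-9,0,-5,0,0,0,10],[-9,0,-3,0,0,0,10],[-10,0,-2,0,0,0,10],[-10,0,-1,0,0,0,10]]
  ]
}}

```text
clock: 15.35
tool_pos: [0.6494, -0.2145, 0.1529]
eef_rot: [0.13, 0.991, -0.002, 0.0]
contact_force: [-2.3, -5.0, -0.3]
opening: 0.231
```

>>> {"fn": "carry_out", "kwargs": {
  "motion": [
    [[-10,0,0,0,0,0,10],[-10,0,2,0,0,0,10],[-10,0,2,0,0,0,10],[0,0,0,0,0,0,10],[0,0,0,0,0,0,10]]
  ]
}}

```text
clock: 15.85
tool_pos: [0.678, -0.2233, 0.1477]
eef_rot: [0.131, 0.991, -0.003, -0.0]
contact_force: [-2.0, -5.4, -1.0]
opening: 0.229
```

```bash
python3 - <<'E'
from plant import readout, eyes
from h import *
d=eyes.snapshot("wrist"); t=eyes.snapshot("scene"); np.savez("s6.npz",**t)
a=d["pixels"][200:480,120:520,::-1]; b=cv2.resize(t["pixels"][140:260,200:370,::-1],(397,280),interpolation=cv2.INTER_CUBIC)
cv2.imwrite("pics/w6.png",np.hstack([a,b]))
E
```

```text
(no output)
```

View pics/w6.png

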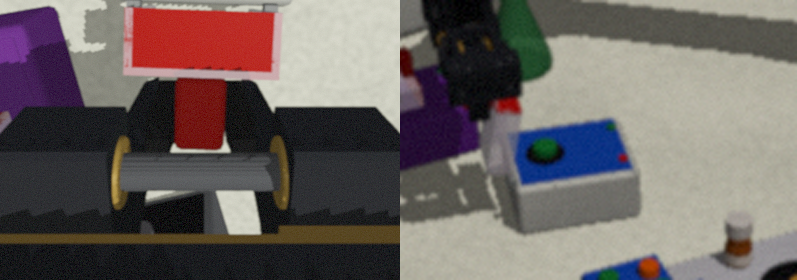

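The guard is well up, with its red front wall facing up and the button exposed at about (545,150) in the right half. I release and lift clear so it falls open.

>>> {"fn": "carry_out", "kwargs": {
  "motion": [
    [[0,0,0,0,0,0,45],[0,0,0,0,0,0,45],[-2,0,-10,0,0,0,45],[-2,0,-25,0,0,0,45],[0,0,-35,0,0,0,45],[0,0,-20,0,0,0,45],[0,0,0,0,0,0,45],[0,0,0,0,0,0,45]]
  ]
}}

```text
clock: 16.75
tool_pos: [0.6822, -0.2198, 0.2384]
eef_rot: [0.129, 0.992, 0.0, 0.001]
contact_force: [0.5, 0.3, -1.2]
opening: 0.45
```

```bash
python3 - <<'E'
from plant import readout, eyes
from h import *
s=readout.get_state(); print({k:np.round(v,3).tolist() for k,v in s.items() if k in("tool_pos","eef_rot","contact_force")})
d=eyes.snapshot("wrist"); t=eyes.snapshot("scene"); np.savez("s7.npz",**t); np.savez("w7.npz",**d)
a=cv2.resize(d["pixels"][:,:,::-1],(400,300)); b=cv2.resize(t["pixels"][140:260,200:370,::-1],(397,300),interpolation=cv2.INTER_CUBIC)
cv2.imwrite("pics/w7.png",np.hstack([a,b]))
hsv=cv2.cvtColor(t["pixels"],cv2.COLOR_RGB2HSV); H,S,V=[hsv[...,i].astype(int) for i in range(3)]
m=(H>50)&(H<75)&(S>120)&(V>50); B=[b for b in blobs(m,10) if 230<b[0][0]<310 and 180<b[0][1]<240]; print(B)
for c,_ in B: print(plane(t,c,.073))
E
```

```text
{'tool_pos': [0.682, -0.22, 0.238], 'eef_rot': [0.129, 0.992, 0.0, 0.001], 'contact_force': [0.522, 0.274, -1.242]}
[([261.9, 203.0], [257, 200, 10, 7, 51])]
[ 0.61718346 -0.19666519  0.073     ]
```

View pics/w7.png

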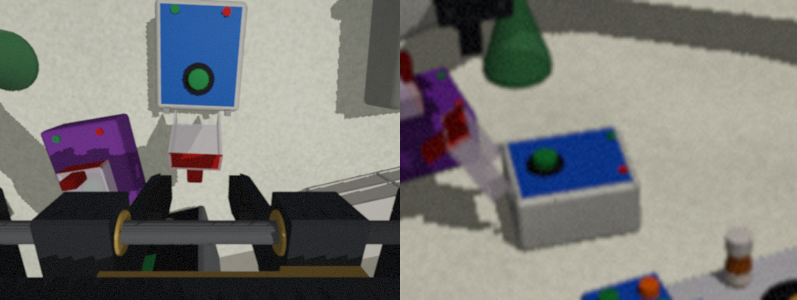

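The guard rests open beyond the hinge, with its fin at about (195,173) in the left half. The button is clear at (198,79).

```bash
python3 - <<'E'
from plant import readout
from h import *
d=load("w7"); hsv=cv2.cvtColor(d["pixels"],cv2.COLOR_RGB2HSV); H,S,V=[hsv[...,i].astype(int) for i in range(3)]
B=[b for b in blobs((H>45)&(H<80)&(S>120)&(V>50),150)]; print(B)
for c,_ in B: print(plane(d,c,.073))
t=load("s7"); w=[b for b in B if 280<b[0][0]<350][0]; print(tri(d,w[0],t,(261.9,203.0)))
P=plane(d,w[0],.073); rows([P[0],P[1],.20],2.88,4,0); print(P)
E
```

```text
[([317.3, 126.2], [300, 109, 35, 36, 954]), ([238.0, 420.5], [228, 407, 22, 27, 414])]
[ 0.61436561 -0.20282758  0.073     ]
[ 0.86226619 -0.34911339  0.073     ]
(array([ 0.61438203, -0.20284582,  0.06830433]), np.float64(0.0001400451763250063))
[17, 0, 9, -0.0, -0.0, 0.001, 0]
[17, 0, 9, -0.0, -0.0, 0.001, 0]
[18, 0, 9, -0.0, -0.0, 0.001, 0]
[17, 0, 10, -0.0, -0.0, 0.001, 0]
[ 0.61436561 -0.20282758  0.073     ]
```

>>> {"fn": "carry_out", "kwargs": {
  "motion": [
    [[17,0,0,0,0,0,0],[17,0,9,0,0,0,0],[18,0,20,0,0,0,0],[17,0,30,0,0,0,0],[0,0,40,0,0,0,0],[0,0,30,0,0,0,0],[0,0,0,0,0,0,0],[0,0,0,0,0,0,0]]
  ]
}}

```text
clock: 17.65
tool_pos: [0.615, -0.2024, 0.1083]
eef_rot: [0.129, 0.992, 0.0, -0.001]
contact_force: [0.6, -0.3, -1.2]
opening: 0.003
```

>>> {"fn": "carry_out", "kwargs": {
  "motion": [
    [[0,0,0,0,0,0,0],[0,0,0,0,0,0,0]]
  ]
}}

```text
clock: 17.85
tool_pos: [0.6164, -0.2026, 0.1105]
eef_rot: [0.129, 0.992, 0.0, 0.002]
contact_force: [0.2, 0.6, -0.1]
opening: 0.01
```

>>> {"fn": "carry_out", "kwargs": {
  "motion": [
    [[0,0,8,0,0,0,0],[0,0,6,0,0,0,0],[0,0,4,0,0,0,0],[0,0,0,0,0,0,0],[0,0,0,0,0,0,0]]
  ]
}}

```text
clock: 18.35
tool_pos: [0.6155, -0.2029, 0.0911]
eef_rot: [0.129, 0.992, -0.0, 0.0]
contact_force: [0.9, 0.3, 3.9]
opening: 0.008
```

>>> {"fn": "carry_out", "kwargs": {
  "motion": [
    [[0,0,3,0,0,0,0],[0,0,0,0,0,0,0],[0,0,0,0,0,0,0]]
  ]
}}

```text
clock: 18.65
tool_pos: [0.6156, -0.2029, 0.0903]
eef_rot: [0.129, 0.992, -0.001, 0.001]
contact_force: [-6.1, -0.5, 19.1]
opening: 0.008
```

A 19 N reaction with the tips at 68 mm means the button is at its stop. I lift off and check.

>>> {"fn": "carry_out", "kwargs": {
  "motion": [
    [[0,0,-5,0,0,0,0],[0,0,-20,0,0,0,0],[0,0,-40,0,0,0,0],[10,0,-40,0,0,0,0],[20,0,-30,0,0,0,0],[20,0,0,0,0,0,0],[0,0,0,0,0,0,0],[0,0,0,0,0,0,0]]
  ]
}}

```text
clock: 19.45
tool_pos: [0.5667, -0.1903, 0.223]
eef_rot: [0.129, 0.992, -0.0, -0.0]
contact_force: [0.3, 1.3, 0.8]
opening: 0.003
```

```bash
python3 - <<'E'
from plant import readout, eyes
from h import *
s=readout.get_state(); print({k:np.round(v,3).tolist() for k,v in s.items() if k in("clock","tool_pos","contact_force")})
t=eyes.snapshot("scene"); u=eyes.snapshot("top")
b=cv2.resize(t["pixels"][120:360,180:480,::-1],(600,480),interpolation=cv2.INTER_CUBIC); np.savez("s8.npz",**t)
cv2.imwrite("pics/s8.png",b)
a=load("scene0")["pixels"].astype(int); df=np.abs(a-t["pixels"]).max(2)[240:345,265:400]>60; print("diff px rack area",df.sum())
E
```

```text
{'clock': 19.45, 'tool_pos': [0.567, -0.19, 0.223], 'contact_force': [0.3, 1.334, 0.806]}
diff px rack area 109
```

View pics/s8.png

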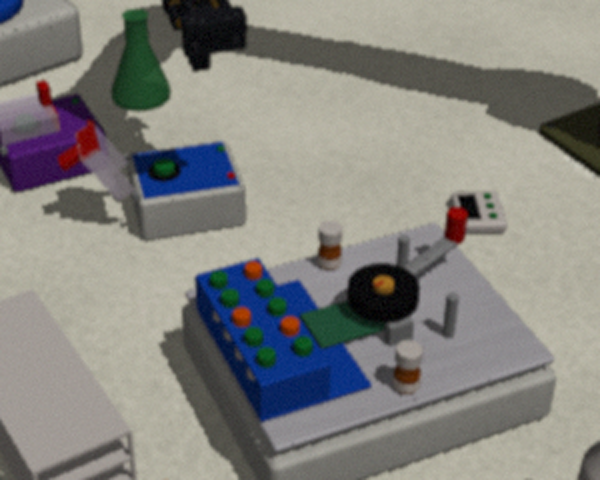

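The guard stands open at (100,160), and the button is up and clear at (164,168). The rack and vials are where they were, and the arm is clear of everything. I hand in.

```bash
python3 -c "
from plant import ticket
print(ticket.finish_job())"
```

```text
the job is handed in; nothing more can be done
None
```

I tightened the clamp, flipped the guard open and pressed the button, then handed the job in at about 19.5 s of the 72 s allowed. No verdict was reported.

- **Clamp:** It took two full ratchet swings and part of a third. The lever then stopped dead between its posts at about 50 N, against about 4 N while turning, so I took the screw to be at its hard stop.
- **Screw angle:** I could not read the total directly. The red mark is only a few pixels wide and gave somewhere between 2.1 and 2.8 rad turned, so "fully tight" rests on the hard stop and on the screw having started partly turned.
- **Guard:** I pinched the fin, led it over its arc and let go. In the last picture it is still leaning back open by itself.
- **Button:** I pressed with closed fingers until the reaction rose to about 19 N with the fingertips at 68 mm, which is full travel. I then lifted off, and the button is free again.
- **Surroundings:** In the last picture the rack, both vials and the flask look unmoved and the arm touches nothing. The bottle was outside that crop, and I did not check it after the start.
- **Unexplained:** The lever ended about 0.15 rad further back than where it met the stop. It moved as I unloaded and opened the fingers. That is the free direction, and the screw mark did not move with it.

I viewed 10 pictures.

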